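# Tip the sorting board and box the flat sample cases

### The arm

A 6-joint arm with a two-finger parallel gripper is mounted at the origin on the work surface. World frame = base frame: x ahead of the robot, y to its left, z up, the work surface at z = 0. Lengths are in m, angles in rad, forces in N, time in s.
With the tool pointing down it reaches from about 0.35 to 0.875 m from the base axis. Payload 4.2 kg.
Tool frame: the origin (TCP) lies on the mounting face of the last link; the fingertips stand 182 mm ahead of it and the grasp point (between the pads) lies 164 mm ahead of it; z points along the fingers, y is the line along which they close (so a half turn about z gives the same grasp; the last joint's range is limited). The gripper opens to 87 mm and grips with 3 to 60 N. Pads are 19 mm wide; open, the fingers measure 117 mm over their backs; the gripper's body (75 mm by 190 mm) begins 51 mm behind the grasp point.
Start: joints at [-0.964, 0.385, 0.008, 0, -1.194, -0.259], TCP at [0.213, -0.588, 0.405] pointing down, gripper open.
Joint ranges: [-3.14, 3.14], [-1.21, 2.06], [-1.07, 1.41], [-3.16, 2.05], [-2.99, -0.16], [-3.1, 3.1]. Speed limits (rad/s): [2.79, 2.79, 3.14, 3.14, 3.14, 3.14].

### API

Orientations are given as a unit quaternion [w, x, y, z].
In Python, from cell import env gives the robot as it stands. Calls block until the motion is done:
- env.move_ptp(position, orientation): joint-space move of the TCP to a pose.
- env.move_linear(position, max_speed=0.15, rotation=None, threshold=None): straight line of the TCP; rotation=None keeps the orientation; max_speed is the mean speed in m/s. With threshold (N) it stops when the force on the tool has changed by that much, and returns True; else False.
- env.move_joints(angles): joint-space move.
- env.open() and env.close(f_grip=None): open the fingers fully, or close them until they stop; f_grip is the grip in N (None keeps the last).
- env.wait(seconds).
- env.ik(position, orientation): joint angles nearest the present ones, or None.
- env.read_camera(name): name is "side" or "top"; returns the picture (420x560x3 uint8, blue, green, red); there is no depth.
- env.calibration(name): a dict with "K" (3x3 intrinsics, pixels), "origin" and "rotation" of the camera in the world. Camera axes: x right, y down, z forward; pixel columns grow to the right and rows downward; lengths in m; the calibration is good to about 2 mm. A picture is of the moment at which its call begins. calibration takes no time and is no camera call.
A pose or a line that the arm cannot do raises env.PlanningError and nothing moves.
- env.job_done(): hands the job in; it is judged then, once.
Readings, each from a call of its own:
- env.current_t(): time.
- env.current_q(): joint angles.
- env.current_qvel(): joint speeds.
- env.current_joint_efforts(): joint torques, N m.
- env.current_ee_pos(): TCP position.
- env.current_tcp_rot(): TCP orientation.
- env.current_force(): force on the tool from outside, world axes, zero at the start.
- env.current_wrist_torque(): the same for the moment, N m.
- env.current_opening(): opening from 0.0 (shut) to 1.0 (fully open).
- env.current_grasp_force(): force on a finger pad.
Only numpy, scipy, OpenCV 4.12 (cv2) and the standard library are available. Lean on these libraries where they do the work, as an engineer would, in place of code of your own. Each camera call takes 0.05 s, during which the arm holds its last target. There are 200 camera calls.

### The job

Lift the sorting board by its handle, just steeply enough that the two round sample tubes roll off its far edge into the trough by themselves while the two flat cases stay on the board, and keep it tilted until both tubes lie in the trough. Then lower the board fully back down, and put both flat cases into the open carton so that they lie flat on its floor or on each other. Do not touch the tubes with the gripper, and leave the survey meter beside the board where it is.

Things in the scene. Friction and masses are not known exactly. Their poses are not given: they have to be found in the camera images.
- board (a joint): Tilt of the plywood sorting board (200 mm from handle edge to hinge edge, 380 wide, 12 thick), rad: 0 = level on its stand, top 50 mm above the table; grows to 0.9 as the handle is lifted. Falls back by its own weight when let go (lifting takes about 5 N). The tubes begin to roll by about 0.05 and roll well at 0.2 to 0.32; the cases may start to slide from about 0.44.
- hinge (a point): Middle of the hinge line, fixed, at the board's far lower edge, 38 mm above the table. x axis level, from the handle to the trough (away from the robot, turned up to 0.15 rad), y along the hinge, z up. Board level: it spans x -200 to 0, y -190 to 190 mm, top at z 12; handle bar at x -240, z 52. Lifting turns the board about this y axis. An 8 mm high strip edges its handle side.
- board_mid (a point): Centre of the board's top surface; moves with the board. x towards the hinge edge and trough, z square to the surface. The four parts lie in four lanes side by side, 95 mm apart (y = -142.5, -47.5, 47.5, 142.5 mm), in any order, between x = -60 and 30 mm.
- handle (a point): Middle of the handle bar: round steel bar 12 mm in diameter, straight for 110 mm along the hinge's direction, on two bent arms, 40 mm out from the board's handle edge and 40 mm above the board's top (90 mm above the table when level). Moves with the board, same axes. Clear on both sides of the bar by more than 30 mm; it may be pinched from above across the bar, and the bar may turn between the fingers.
- trough (a point): Centre of the inner floor of the fixed grey trough beyond the hinge edge, 6 mm above the table, axes as the hinge. Inside 92 mm (x) by 374 mm (y); its near wall ends below the board's edge, far wall 85 mm high, end walls 60 mm high.
- tube1_center (a point): Centre of the first round white sample tube with screw cap: cylinder 32 mm in diameter, 70 mm long (its y axis), about 60 g, lying on the board with its axis roughly parallel to the hinge.
- tube2_center (a point): Centre of the second sample tube, the same.
- case1_center (a point): Centre (half-way up) of the first flat white sample case: 80 mm (x) by 52 mm (y) by 24 mm high (z), about 90 g, edges rounded 2 mm. Lies flat on the board, its long side roughly along the board's x (within 0.15 rad), so that it is pinched across its 52 mm.
- case2_center (a point): Centre of the second flat case, the same.
- carton_in (a point): Centre of the inner floor (5 mm above the table) of the open cardboard carton, fixed to the table: 230 mm (x) by 160 mm (y) outside, 50 mm high, walls 5 mm. It stands to the left or the right of the rig.
- tube1: The first tube; origin at its centre.
- tube2: The second tube; origin at its centre.
- case1: The first flat case; origin at the centre of its underside.
- case2: The second flat case; origin at the centre of its underside.
- meter: Bystander: black hand-held survey meter, 172 mm by 75 mm, 74 mm high with its carrying handle; origin at the centre of its underside. It stands on the other side of the rig from the carton.

How it is judged:
By the outcome, as a careful person would: the job done as asked, in the order asked, and still so for the second after the job is handed in, with the robot touching nothing.
It also fails if it takes over 70 s, if anything falls off the work surface, if the arm or the gripper's body presses on something with over 40 N, if the wrist force passes 120 N, or if a joint passes its speed limit or range.

## Working session

There is one attempt and no reset: what is moved stays moved. The work goes in short steps, each a Python script; the robot and the scene stay as the last script left them, time stands still between calls to the robot, and variables do not carry over. Pictures are saved under pics/ and viewed, at most 10 in all, crops included, and the job is handed in when it is done.

```bash
ls; mkdir -p pics
python3 - <<'E'
from cell import env
import cv2
for n in("side","top"):
    cv2.imwrite(f"pics/{n}0.png",env.read_camera(n)); c=env.calibration(n); print(n,c)
print(env.current_tcp_rot(),env.current_t())
E
```

```text
pics
side {'K': array([[478.97976147,   0.        , 277.29813779],
       [  0.        , 478.97976147, 212.62180985],
       [  0.        ,   0.        ,   1.        ]]), 'origin': array([0.05518998, 0.53851292, 0.88189096]), 'rotation': array([ 0.14112637, -0.36282411,  0.85218074, -0.34961406])}
top {'K': array([[461.05295601,   0.        , 270.35783547],
       [  0.        , 461.05295601, 212.01929204],
       [  0.        ,   0.        ,   1.        ]]), 'origin': array([0.4753656 , 0.02368528, 1.15684175]), 'rotation': array([ 0.0465367 , -0.69936925,  0.71175182, -0.04611208])}
[-2.18113190e-04 -1.72927149e-01  9.84934119e-01  9.66467170e-04] 0.1
```

View pics/side0.png

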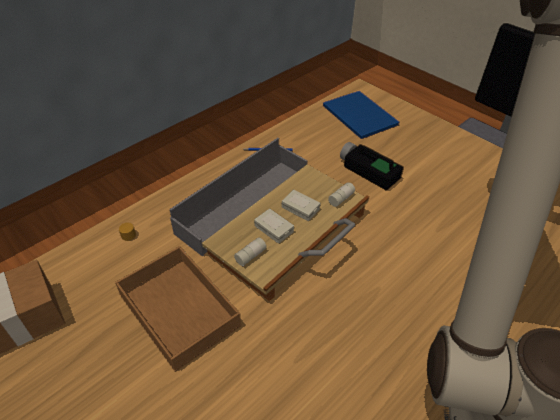

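View pics/top0.png

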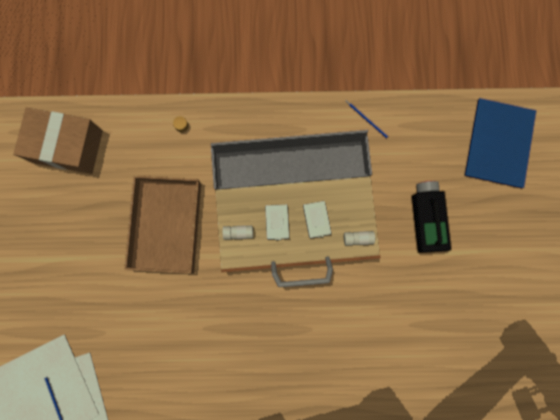

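The top view shows the tubes in the outer lanes at (238,233) and (360,239), and the cases in the inner lanes at (277,222) and (317,220). The handle bar runs about (281,285)–(329,282). The carton is at (165,225), on the robot's left, and the meter at (432,220). In the side view the bar runs about (303,253)–(354,228) and the cases are at (274,225) and (300,204).

```bash
cat > h.py <<'E'
import numpy as np, cv2
from cell import env
from scipy.spatial.transform import Rotation as R
def cam(n):
    c=env.calibration(n); q=np.asarray(c["rotation"])
    return c["K"],np.asarray(c["origin"]),R.from_quat(q[[1,2,3,0]]).as_matrix()
def ray(n,p):
    K,o,M=cam(n); d=M@np.linalg.solve(K,[p[0],p[1],1.]); return o,d/np.linalg.norm(d)
def onz(n,p,z):
    o,d=ray(n,p); return o+d*(z-o[2])/d[2]
def tri(ps,pt):
    A=np.zeros((3,3));b=np.zeros(3);rs=[ray("side",ps),ray("top",pt)]
    for o,d in rs:
        P=np.eye(3)-np.outer(d,d);A+=P;b+=P@o
    x=np.linalg.solve(A,b); return x,max(np.linalg.norm(np.cross(x-o,d)) for o,d in rs)
def proj(n,X):
    K,o,M=cam(n); c=K@(M.T@(np.asarray(X)-o)); return c[:2]/c[2]
def blobs(im,roi,vmin,smax,vmax=256,amin=40):
    x0,y0,x1,y1=roi; h=cv2.cvtColor(im,cv2.COLOR_BGR2HSV)
    m=((h[...,1]<smax)&(h[...,2]>=vmin)&(h[...,2]<vmax)).astype(np.uint8)
    k=np.zeros_like(m);k[y0:y1,x0:x1]=m[y0:y1,x0:x1]
    cs,_=cv2.findContours(k,cv2.RETR_EXTERNAL,cv2.CHAIN_APPROX_NONE)
    return [c for c in cs if cv2.contourArea(c)>amin],k
def down(yaw): # tool z down, tool y along world direction yaw
    y=np.array([np.cos(yaw),np.sin(yaw),0]);z=np.array([0,0,-1.])
    q=R.from_matrix(np.c_[np.cross(y,z),y,z]).as_quat(); return q[[3,0,1,2]]
E
python3 - <<'E'
from h import *
np.set_printoptions(precision=4,suppress=True)
im={n:cv2.imread(f"pics/{n}0.png") for n in("side","top")}
for n,roi in(("top",(215,185,380,262)),("side",(200,165,365,275))):
    for c in blobs(im[n],roi,140,75)[0]:
        print(n,cv2.minAreaRect(c),cv2.contourArea(c))
for n,roi in(("top",(265,255,340,292)),("side",(295,215,360,262))):
    for c in blobs(im[n],roi,60,70)[0]: print(n,"gray",cv2.boundingRect(c),cv2.minAreaRect(c),cv2.contourArea(c))
crop=[cv2.resize(im["top"][125:300,205:385],None,fx=3,fy=3),cv2.resize(im["side"][140:300,165:375],None,fx=3,fy=3)]
cv2.imwrite("pics/c1.png",crop[0]);cv2.imwrite("pics/c2.png",crop[1])
E
```

```text
top ((359.5, 236.5), (11.0, 29.0), 90.0) 271.0
top ((236.5476531982422, 231.1438446044922), (10.574156761169434, 29.141380310058594), 87.61405944824219) 263.5
top ((276.468017578125, 221.70126342773438), (34.85213088989258, 22.382102966308594), 87.70938873291016) 702.0
top ((316.9789733886719, 218.68234252929688), (33.89243698120117, 22.71215057373047), 79.87532806396484) 688.5
side ((250.6054229736328, 248.33241271972656), (9.77835464477539, 29.114500045776367), 53.97262954711914) 221.0
side ((273.4932556152344, 222.20947265625), (34.99053955078125, 18.134632110595703), 35.53767776489258) 503.0
side ((300.5000305175781, 201.50001525878906), (34.435447692871094, 15.652474403381348), 26.56505012512207) 430.0
side ((342.2600402832031, 191.17999267578125), (8.600001335144043, 24.20000457763672), 53.130104064941406) 148.0
top gray (272, 257, 60, 30) ((301.7405700683594, 272.0981140136719), (25.594223022460938, 59.57848358154297), 84.70991516113281) 335.5
side gray (298, 218, 57, 38) ((326.985595703125, 239.61280822753906), (17.067813873291016, 62.47503662109375), 48.46822738647461) 314.0
```

View pics/c1.png

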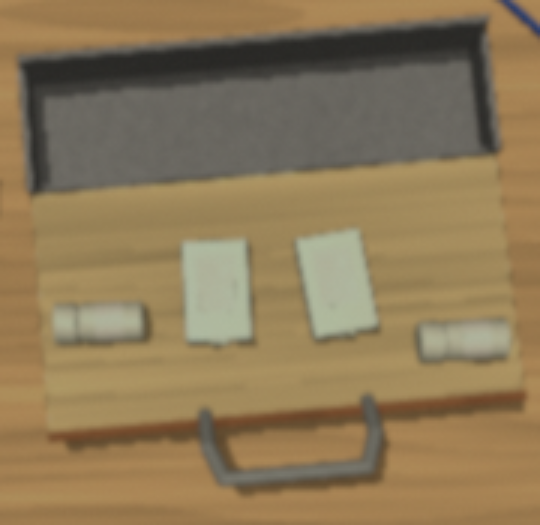

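View pics/c2.png

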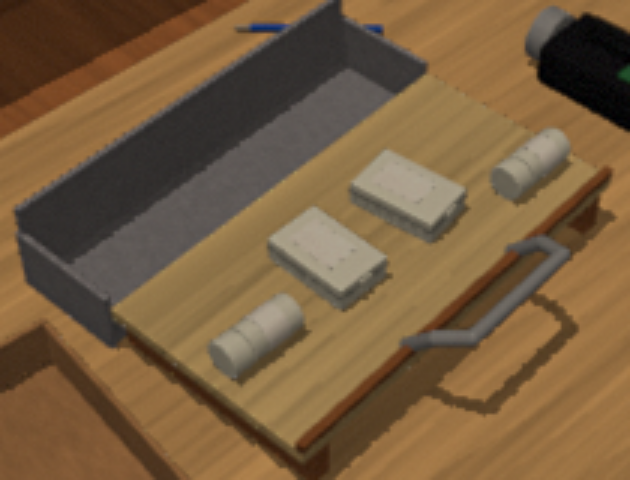

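Run:
```python
from h import *
np.set_printoptions(precision=4,suppress=True)
P=dict(barL=((322.7,251.7),(281,285.3)),barR=((351.7,224.3),(329.3,280)),
caseL=((274.3,223.3),(277.3,221.7)),caseR=((301,202.3),(317.5,219.3)),
hingeL=((203.5,246),(216,189)),hingeR=((308,166),(371,176.7)),
c1=((117,290),(134,178)),c2=((180,252),(200,180)),c3=((239,318),(195,273)),c4=((176,362),(128,272)))
X={}
for k,(s,t) in P.items(): X[k],e=tri(s,t); print(k,X[k],e)
b=(X['barL']+X['barR'])/2; v=X['barL']-X['barR']; print("bar",b,np.linalg.norm(v),np.arctan2(v[1],v[0]))
v=X['hingeL']-X['hingeR'];print("hinge",(X['hingeL']+X['hingeR'])/2,np.linalg.norm(v),np.arctan2(v[1],v[0]))
c=np.mean([X[f'c{i}'] for i in(1,2,3,4)],0);print("carton",c)
for k,z in(('c1',.05),('c2',.05),('c3',.05),('c4',.05),('caseL',.074),('caseR',.074),('barL',.09),('barR',.09)): print(k,onz("top",P[k][1],z))
for k,a,bb in(('caseL',(217,340),(214.5,240)),('caseR',(346.5,331.5),(328.5,235))):
    f=lambda p:onz("top",(205+p[0]/3,125+p[1]/3),X[k][2])
    d=f(bb)-f(a); print(k,'yaw',np.arctan2(d[1],d[0]),np.linalg.norm(d))
q=env.current_q();print(env.ik(b+[0,0,.164],down(0)),env.ik(b+[0,0,.164],down(np.pi)))
```

```text
barL [0.4485 0.0032 0.0919] 0.0022872170915403454
barR [ 0.4589 -0.1076  0.0878] 0.002732374256025155
caseL [0.5957 0.0073 0.0696] 0.0004909873075658692
caseR [ 0.6001 -0.0876  0.0705] 0.0011774547968871594
hingeL [0.6813 0.1548 0.0357] 0.0021575263238635344
hingeR [ 0.7065 -0.2268  0.0392] 0.0002578631722596923
c1 [0.7151 0.3609 0.0287] 0.0008536604655386748
c2 [0.7093 0.1983 0.0249] 0.001148219066927268
c3 [0.4814 0.2124 0.0234] 0.004400580070953435
c4 [0.4844 0.3685 0.0414] 0.0015833583348685378
bar [ 0.4537 -0.0522  0.0898] 0.11139672729229173 1.6639027810431515
hinge [ 0.6939 -0.036   0.0374] 0.3823775248912999 1.6367269203897197
carton [0.5975 0.285  0.0296]
c1 [0.7112 0.3552 0.05  ]
c2 [0.7033 0.1937 0.05  ]
c3 [0.4781 0.205  0.05  ]
c4 [0.4832 0.3646 0.05  ]
caseL [0.5948 0.0071 0.074 ]
caseR [ 0.5988 -0.088   0.074 ]
barL [0.4467 0.0017 0.09  ]
barR [ 0.4567 -0.1091  0.09  ]
caseL yaw 0.00555447377476254 0.07955142633240576
caseR yaw 0.15281581163966204 0.07790128275356362
[ 0.2429  0.2846 -0.594   0.     -0.6923  2.8987] [ 0.2429  0.2846 -0.594   0.     -0.6923 -0.2429]
```

Geometry agrees with the text: bar z is 0.090, case tops about 0.070–0.074, and hinge yaw about 0.07. Next I grasp the bar and tilt.

```bash
cat >> h.py <<'E'
PSI=0.07; HINGE=np.array([.6939,-.036,.038]); BAR=np.array([.4535,-.0525,.090])
def snap(tag):
    for n in("side","top"): cv2.imwrite(f"pics/{n}_{tag}.png",env.read_camera(n))
def bar_at(t): # displacement of bar from level
    f=lambda a:(-.24*np.cos(a)+.052*np.sin(a), .24*np.sin(a)+.052*np.cos(a))
    dx,dz=np.subtract(f(t),f(0)); return np.array([dx*np.cos(PSI),dx*np.sin(PSI),dz])
E
python3 - <<'E'
from h import *
np.set_printoptions(precision=4,suppress=True)
q=down(PSI+np.pi); g=BAR+[0,0,.164]
env.move_ptp(g+[0,0,.1],q)
print(env.current_ee_pos(),env.current_force())
print(env.move_linear(g,.12,threshold=8), env.current_ee_pos()-g)
f0=env.current_force(); env.close(15); env.wait(.2)
print(f0,env.current_force(),env.current_opening(),env.current_grasp_force(),env.current_t())
snap("grip")
E
```

```text
[ 0.4536 -0.053   0.3541] [ 0.342  -0.1178 -0.4294]
False [ 0.0004 -0.0001  0.0005]
[ 0.4094 -0.2104  0.1455] [ 5.156  -1.6064 -3.7594] 0.13254971496368334 14.999957531690598 4.6
```

Run:
```python
from h import *
np.set_printoptions(precision=4,suppress=True)
p0=env.current_ee_pos()
for t in(.09,.18,.25):
    env.move_linear(p0+bar_at(t),.06); print(t,env.current_force(),env.current_opening())
env.wait(1.2); snap("tilt"); print(env.current_t())
a=[cv2.imread(f"pics/{n}_tilt.png") for n in("side","top")]
cv2.imwrite("pics/tilt2.png",np.hstack([cv2.resize(a[0][130:300,160:380],(400,309)),cv2.resize(a[1][120:290,200:400],(400,309))]))
```

```text
0.09 [ 4.9896 -2.0335 -6.2698] 0.13554471756868858
0.18 [ 5.5195 -0.7031 -6.1888] 0.13219008896701306
0.25 [ 5.9992 -0.5422 -6.4257] 0.12979638489127854
7.4833
```

View pics/tilt2.png

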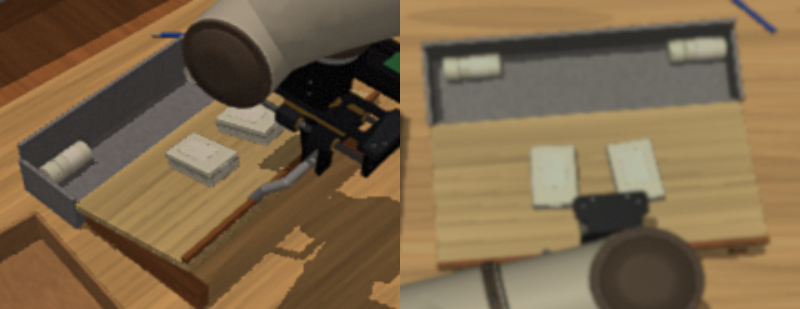

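Both tubes lie in the trough, at (472,66) and (697,50) in the top half of the crop, and both cases are still on the board. Now I lower the board, release the bar, retreat and re-measure the cases.

Run:
```python
from h import *
np.set_printoptions(precision=4,suppress=True)
p1=env.current_ee_pos(); p0=p1-bar_at(.25)
for t in(.17,.08,0.): env.move_linear(p0+bar_at(t),.06)
print(env.current_force(),p0); env.open(); env.wait(.2); print(env.current_force())
env.move_linear(p0+[0,0,.14],.2)
env.move_ptp([.42,.25,.36],down(PSI+np.pi)); snap("after"); print(env.current_t())
im={n:cv2.imread(f"pics/{n}_after.png") for n in("side","top")}
for n,roi in(("top",(215,190,380,262)),("side",(230,175,365,275))):
    for c in blobs(im[n],roi,140,75)[0]: print(n,cv2.minAreaRect(c),cv2.contourArea(c))
cv2.imwrite("pics/after2.png",np.hstack([cv2.resize(im["side"][130:300,160:380],(400,309)),cv2.resize(im["top"][120:290,200:400],(400,309))]))
```

```text
[ 2.0521 -0.733   5.7664] [ 0.4548 -0.0523  0.2536]
[-0.29    0.4425 -0.6828]
12.6667
top ((276.83795166015625, 221.75811767578125), (34.8564567565918, 22.971303939819336), 87.1375961303711) 722.5
top ((316.6730651855469, 218.8654022216797), (34.12420654296875, 22.945585250854492), 78.69007110595703) 728.0
side ((240.5, 222.5), (19.0, 21.0), 90.0) 244.0
side ((291.6000061035156, 195.6999969482422), (9.838698387145996, 21.0190372467041), 63.43495178222656) 124.0
side ((298.23846435546875, 227.06094360351562), (42.511112213134766, 163.7352752685547), 64.1912841796875) 4765.5
side ((239.5, 189.0), (28.0, 19.0), 90.0) 467.5
```

View pics/after2.png

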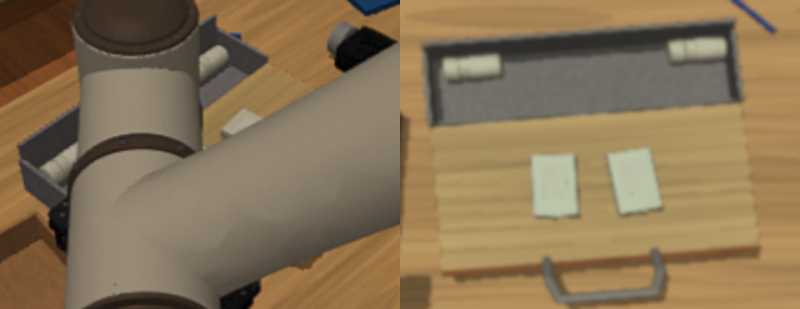

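The board is down, the tubes are resting in the trough, and the cases have not moved (top view (277,222) and (317,219)). Next I move the first case, the left one.

```bash
cat >> h.py <<'E'
CY=-.045; CART=np.array([.595,.281])
def best(yaw,p): # half turn with the smaller last joint
    return min((down(yaw+k) for k in(np.pi/2,-np.pi/2)),key=lambda q:abs(env.ik(p,q)[5]))
def pick_place(xy,yaw,s):
    g=np.array([*xy,.236]); up=g+[0,0,.09]; q=best(yaw,up)
    env.move_ptp(up,q); print("down hit",env.move_linear(g,.12,threshold=8),env.current_ee_pos()[2])
    env.close(20); env.wait(.2); print("open",env.current_opening()*87,env.current_force())
    env.move_linear(env.current_ee_pos()+[0,0,.09],.15); print("lifted",env.current_opening()*87)
    d=CART+s*np.array([np.cos(CY),np.sin(CY)]); t=np.array([*d,.326]); qd=q
    a,b=best(CY,t),None
    env.move_linear(t,.25,rotation=a); print("held",env.current_opening()*87)
    env.move_linear([*d,.205],.15); print("touch",env.move_linear([*d,.188],.03,threshold=4),env.current_ee_pos()[2])
    env.open(); env.wait(.2); env.move_linear(t,.2); print("t",env.current_t())
E
python3 - <<'E'
from h import *
np.set_printoptions(precision=4,suppress=True)
pick_place((.595,.0072),.01,.05); snap("p1")
E
```

```text
down hit False 0.2367528367379466
open 51.663744418568434 [-0.0721  0.0322  2.2028]
lifted 51.82149030886503
held 52.02612877869995
touch True 0.19095125478478148
t 21.6333
```

Run:
```python
from h import *
np.set_printoptions(precision=4,suppress=True)
pick_place((.599,-.088),.155,-.05)
env.move_ptp([.42,-.25,.40],down(0+np.pi)); env.wait(.3); snap("p2"); print(env.current_t())
a=[cv2.imread(f"pics/{n}_p2.png") for n in("side","top")]
cv2.imwrite("pics/p22.png",np.hstack([cv2.resize(a[0][130:380,80:410],(400,303)),cv2.resize(a[1][110:290,120:460],(400,303))]))
```

```text
down hit False 0.23671116202781362
open 52.08936692846719 [ 0.48   -0.2269  2.267 ]
lifted 52.12888142905378
held 51.62488520181102
touch True 0.19083968208999932
t 32.8
35.1917
```

View pics/p22.png

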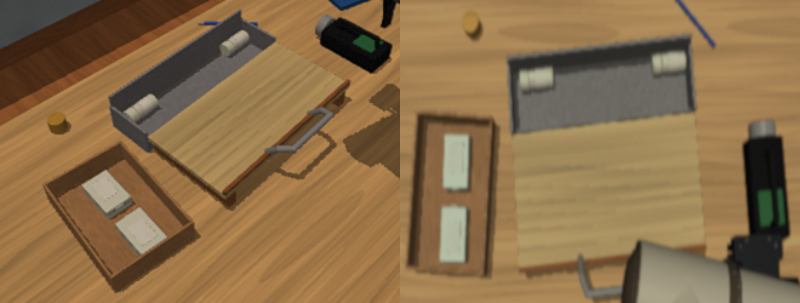

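Both cases lie flat in the carton, at (455,160) and (453,233) in the top half of the crop. The tubes are in the trough, the board is level, and the meter is untouched.

```bash
python3 -c "
from cell import env
print(env.job_done())"
```

```text
the job is handed in; nothing more can be done
None
```

The job is handed in at about 35 s on the robot's clock: both tubes rolled into the trough by themselves, the board is back down, both flat cases lie flat in the carton, and the survey meter was left where it stood.

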